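# Return the metal-detector test wands to their colour-coded rack

### The arm

A 7-joint arm with a two-finger parallel gripper is mounted at the origin on a cart in front of the work surface, level with it; the furniture and walls round the work are solid. World frame = base frame: x ahead of the robot, y to its left, z up, the work surface at z = 0. Lengths are in m, angles in degrees, forces in N, time in s.
With the tool pointing down it reaches from about 0.425 to 0.875 m from the base axis. Payload 4.7 kg.
Tool frame: the origin (TCP) lies on the centre line of the jaws, within the pads' length; the fingertips stand 14 mm ahead of it and the grasp point (between the pads) lies 5 mm behind it; z points along the fingers, y is the line along which they close (so a half turn about z gives the same grasp; the last joint's range is limited). The gripper opens to 87 mm and grips with 3 to 60 N. Pads are 19 mm wide; open, the fingers measure 117 mm over their backs; the gripper's body (75 mm by 190 mm) begins 51 mm behind the grasp point.
Start: joints at [69.563, 18.392, -4.016, 83.108, 1.295, 78.541, -3.26], TCP at [0.236, -0.606, 0.2] pointing down, gripper open.
Joint ranges: [-163.93, 163.93], [-17.29, 119.83], [-79.2, 71.16], [3.27, 140.29], [-89.18, 269.18], [5.43, 117.66], [-154.24, 154.24]. Speed limits (degrees/s): [147.25, 147.25, 180, 180, 180, 180, 180].

### API

Orientations are given as [roll, pitch, yaw] about the fixed x, y, z axes, in that order (R = Rz(yaw) Ry(pitch) Rx(roll)).
In Python, from cell import env gives the robot as it stands.
- The arm moves only by the tool jog_arm, never from a script. Its argument "motion" is a list that holds one entry, the list of rows, each a list of 7 numbers: the shift along the tool's x, y, z in units of 0.1 m (1.0 is 0.1 m), then the turn, a rotation vector about the tool's x, y, z in units of 180 degrees (1.0 is 180 degrees), then the closure, from 0 (fully open) to 1 (shut). A call has 1 to 5 rows; each row is the pose to reach, as a shift and turn from the pose commanded when the call began, along the tool's axes at that moment, turning the shorter way round; what a row does not reach only later rows make up. A row lasts 1/10 s, in which the tool goes at most 50 mm and 8.59 degrees, less where a joint would pass 70% of its speed; a pose out of reach is approached as far as the arm can. A call with a number of a shift or a turn outside -1 to 1 is refused whole. A call with a gripper value outside its range is refused whole. The fingers move at their own pace and stop on an object; "grip_force" is the grip in N (left out, the last holds). Time passes only in rows, so rows that repeat a pose let the fingers close. It gives the time, the measured TCP pose, the force, the opening and the grip force at its end, in the units of the state.
- env.get_obs(): the state, without advancing time (a new reading comes with each control period).
- env.read_camera(name): name is "scene" or "top" or "wrist"; returns (picture, depth): 480x640x3 uint8, red, green, blue; 480x640 float32, m along the optical axis (not along the pixel's ray), 0 where there is no reading.
- env.camera_info(name): a dict with "camera_matrix" (3x3 intrinsics, pixels), "origin" and "orientation" of the camera in the world; the wrist camera has in their place "mount" (4x4, takes a point from camera to tool coordinates, whose origin is the TCP and whose axes are the flange's). Camera axes: x right, y down, z forward; pixel columns grow to the right and rows downward; lengths in m; the calibration is good to about 2 mm. The wrist camera is an equidistant fisheye: a pixel r from the principal point sees the ray r / f radians off the axis. A picture is of the moment at which its call begins: read the wrist's pose just before it. camera_info takes no time and is no camera call.
- env.sign_off(): hands the job in; it is judged then, once.
The state is a dict: "time_s": time; "qpos": joint angles; "joint_velocities": joint speeds; "effort": joint torques, N m; "tool_pos": TCP position; "tool_rot": TCP orientation; "force": force on the tool from outside, world axes, zero at the start; "wrist_torque": the same for the moment, N m; "grip_width": finger opening in m; "grasp_force": force on a finger pad.
Only numpy, scipy, OpenCV 4.12 (cv2) and the standard library are available. Lean on these libraries where they do the work, as an engineer would, in place of code of your own. Each camera call takes 0.05 s, during which the arm holds its last target. There are 200 camera calls.

### The job

The metal-detector check of the line is over: pick the four test wands (red, green, yellow and white) from among the things on the belt and put each back in the rack, label up, lying flat and fully down in the cradle of its own colour, either way round. Leave the box cutter and the marker pen where they lie.

Things in the scene. Friction and masses are not known exactly. Their poses are not given: they have to be found in the camera images.
- wand_red: The red metal-detector test wand: a flat plastic bar, 105 mm long (its y axis), 18 mm wide (x), 9 mm thick (z), 30 g, with a paper label on its upper face, lying flat and loose on the belt. Origin: centre of its underside.
- wand_green: The green metal-detector test wand: a flat plastic bar, 105 mm long (its y axis), 18 mm wide (x), 9 mm thick (z), 30 g, with a paper label on its upper face, lying flat and loose on the belt. Origin: centre of its underside.
- wand_yellow: The yellow metal-detector test wand: a flat plastic bar, 105 mm long (its y axis), 18 mm wide (x), 9 mm thick (z), 30 g, with a paper label on its upper face, lying flat and loose on the belt. Origin: centre of its underside.
- wand_white: The white metal-detector test wand: a flat plastic bar, 105 mm long (its y axis), 18 mm wide (x), 9 mm thick (z), 30 g, with a paper label on its upper face, lying flat and loose on the belt. Origin: centre of its underside.
- cradle_red: Fixed red cradle on the metal rack, two red pockets with an open 50 mm finger gap between. Origin: centre of its foot, 10 mm above the belt; z up, wand's length along y. Pocket floors 10 mm above the origin, rims 19 mm, gap at most 5 mm. Walls slope: hollow 25 x 113 mm at the floor, 32 x 122 mm at the rim. Cradles side by side 50 mm apart along x.
- cradle_green: Fixed green cradle on the metal rack, two green pockets with an open 50 mm finger gap between. Origin: centre of its foot, 10 mm above the belt; z up, wand's length along y. Same shape and sizes as the red one; a seated wand's origin lies 10 mm straight above the cradle's origin.
- cradle_yellow: Fixed yellow cradle on the metal rack, two yellow pockets with an open 50 mm finger gap between. Origin: centre of its foot, 10 mm above the belt; z up, wand's length along y. Same shape and sizes as the red one.
- cradle_white: Fixed white cradle on the metal rack, two white pockets with an open 50 mm finger gap between. Origin: centre of its foot, 10 mm above the belt; z up, wand's length along y. Same shape and sizes as the red one.
- cutter: Yellow box cutter with a black slider, 150 x 20 x 12 mm, long along its y axis, loose on the belt; not a test wand, stays where it is. Origin: centre of its underside.
- marker: White marker pen with a blue cap, 140 x 21 x 18 mm, long along its y axis, loose on the belt beside the stack of crates (0.22 m high); not a test wand, stays where it is. Origin: centre of its underside.

How it is judged:
By the outcome, as a careful person would: the job done as asked, in the order asked, and still so for the second after the job is handed in, with the robot touching nothing.
It also fails if it takes over 83 s, if anything falls off the work surface, if the arm or the gripper's body presses on something with over 40 N, if the wrist force passes 120 N, or if a joint passes its speed limit or range.

## Working session

There is one attempt and no reset: what is moved stays moved. The work goes in short steps, Python scripts to look and compute and a tool call to move; the robot and the scene stay as the last step left them, time stands still between calls to the robot, and variables do not carry over. Pictures are saved under pics/ and viewed, at most 14 in all, crops included, and the job is handed in when it is done.

Besides the shell and the picture viewer there is one more tool, called after ">>>" as name(argument=value, ...) on one line, values as JSON. jog_arm: Moves the arm, as the interface text tells. Shifts and turns lie within -1 to 1; 1 stands for 0.1 m of shift or 180 degrees of turn. Its arguments: {"type":"object","properties":{"motion":{"type":"array","items":{"type":"array","items":{"type":"array","items":{"type":"number"}}}},"grip_force":{"type":"number"}},"required":["motion"]}

```bash
mkdir -p pics; ls
python3 - <<'E'
from cell import env
import cv2,numpy as np
np.set_printoptions(precision=4,suppress=True)
o=env.get_obs(); print({k:o[k] for k in('time_s','qpos','tool_pos','tool_rot','grip_width','force')})
for n in('scene','top','wrist'):
    print(n,env.camera_info(n))
for n in('scene','top'):
    p,d=env.read_camera(n); cv2.imwrite(f'pics/{n}0.png',p[:,:,::-1]); np.savez(f'{n}0.npz',p=p,d=d)
E
```

```text
pics
{'time_s': 0.0, 'qpos': array([69.5646, 18.4409, -4.0145, 83.1748,  1.2961, 78.5401, -3.2599]), 'tool_pos': array([ 0.2352, -0.6053,  0.1987]), 'tool_rot': array([-179.8894,    0.0071,   21.2445]), 'grip_width': 0.08704634072983303, 'force': array([0.5785, 0.175 , 0.569 ])}
scene {'camera_matrix': array([[494.9711,   0.    , 322.9736],
       [  0.    , 494.9711, 249.8022],
       [  0.    ,   0.    ,   1.    ]]), 'origin': array([0.2196, 0.353 , 0.6401]), 'orientation': array([-134.3399,   -0.756 , -142.5822])}
top {'camera_matrix': array([[441.9818,   0.    , 318.078 ],
       [  0.    , 441.9818, 233.7031],
       [  0.    ,   0.    ,   1.    ]]), 'origin': array([ 0.4869, -0.1521,  0.9086]), 'orientation': array([-173.3727,   -0.6995,  -88.3372])}
wrist {'camera_matrix': array([[371.6483,   0.    , 319.6506],
       [  0.    , 371.6483, 241.6371],
       [  0.    ,   0.    ,   1.    ]]), 'mount': array([[-0.0003, -0.9698, -0.2439,  0.0667],
       [ 1.    , -0.0004,  0.0004,  0.0005],
       [-0.0005, -0.2439,  0.9698, -0.1858],
       [ 0.    ,  0.    ,  0.    ,  1.    ]])}
```

View pics/scene0.png

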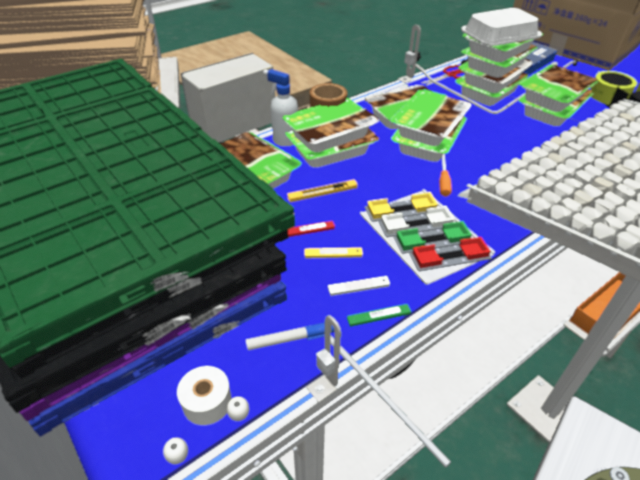

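View pics/top0.png

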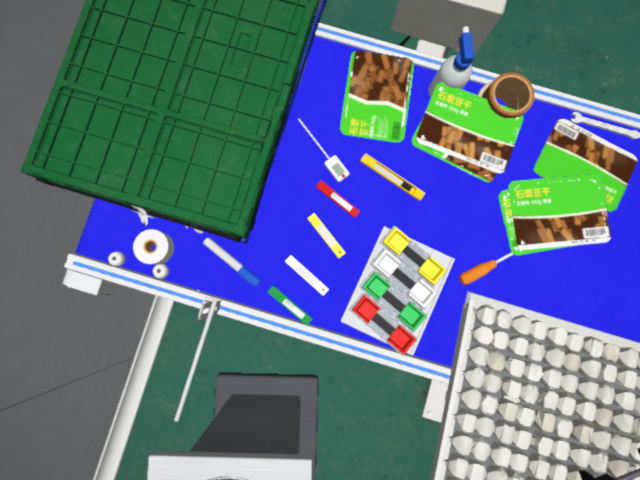

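The scene view shows the wands between the crates and the rack. In the top view, red is at (337,198), yellow (326,235), white (306,275) and green (290,305). The cradles are yellow (413,255), white (402,277), green (393,300) and red (382,324). The cutter is at (392,177) and the marker at (230,260).

```bash
cat > h.py <<'E'
import cv2,numpy as np
from scipy.spatial.transform import Rotation as R
np.set_printoptions(precision=4,suppress=True)
def rot(e): return R.from_euler('xyz',e,degrees=True).as_matrix()
def cast(info,px,z):
    K=info['camera_matrix']; px=np.atleast_2d(px).astype(float)
    d=np.c_[(px-K[:2,2])/K[0,0],np.ones(len(px))]@rot(info['orientation']).T
    o=np.array(info['origin']); return o+d*((z-o[2])/d[:,2])[:,None]
def proj(info,P):
    K=info['camera_matrix']; q=(np.atleast_2d(P)-info['origin'])@rot(info['orientation'])
    return q[:,:2]/q[:,2:]*K[0,0]+K[:2,2]
# (centre px, radius) top camera
SEED={'red':(337,198),'yellow':(326,235),'white':(306,275),'green':(290,305)}
def blob(p,seed,r=40):
    """non-belt blob nearest seed"""
    hsv=cv2.cvtColor(p,cv2.COLOR_RGB2HSV)
    belt=(abs(hsv[:,:,0].astype(int)-120)<15)&(hsv[:,:,1]>110)
    m=(~belt).astype(np.uint8)
    k=np.zeros_like(m); cv2.circle(k,seed,r,1,-1); m&=k
    n,l,st,c=cv2.connectedComponentsWithStats(m)
    i=1+np.argmin(np.hypot(*(c[1:]-seed).T)+1000*(st[1:,4]<60))
    ys,xs=np.nonzero(l==i); return np.c_[xs,ys]
def rect(info,pts,z):
    P=cast(info,pts,z)[:,:2]
    (c,wh,a)=cv2.minAreaRect((P*1000).astype(np.float32))
    if wh[0]<wh[1]: a+=90; wh=wh[::-1]
    return np.array(c)/1000,wh,(a+90)%180-90
E
python3 - <<'E'
from cell import env
from h import *
I={n:env.camera_info(n) for n in('scene','top')}
t=np.load('top0.npz'); s=np.load('scene0.npz')
for n,sd in SEED.items():
    b=blob(t['p'],sd); print('top',n,len(b),*rect(I['top'],b,0.008))
for n,sd in {'red':(312,228),'yellow':(333,253),'white':(358,285),'green':(379,315)}.items():
    b=blob(s['p'],sd); print('scene',n,len(b),*rect(I['scene'],b,0.006))
# cradles: colour blobs, top rims z=0.029
hsv=cv2.cvtColor(t['p'],cv2.COLOR_RGB2HSV).astype(int);h,S,V=hsv[...,0],hsv[...,1],hsv[...,2]
M={'red':((h<8)|(h>172))&(S>130),'green':(abs(h-70)<20)&(S>130),'yellow':(abs(h-24)<8)&(S>100),'white':(S<30)&(V>215)}
roi=np.zeros(h.shape,np.uint8); cv2.fillConvexPoly(roi,np.array([(384,224),(458,258),(415,358),(338,322)]),1)
for n,m in M.items():
    k,l,st,c=cv2.connectedComponentsWithStats((m&(roi>0)).astype(np.uint8))
    o=[i for i in range(1,k) if st[i,4]>100]
    print('cradle',n,[(c[i].round(1),st[i,4],cast(I['top'],c[i],0.027)[0,:2]) for i in o])
d=t['d']
print('crate z',[ (cast(I['top'],q,0.22)[0]) for q in ((243,240),(315,5))])
a=cv2.resize(t['p'][170:350,260:480],None,fx=3.5,fy=3.3,interpolation=cv2.INTER_CUBIC); cv2.imwrite('pics/crop1.png',a[:,:,::-1])
E
```

```text
top red 470 [ 0.6664 -0.1977] (105.87173461914062, 19.32050895690918) 52.502471923828125
top yellow 509 [ 0.5893 -0.1764] (106.22235870361328, 20.248380661010742) 39.554832458496094
top white 504 [ 0.5069 -0.1389] (105.55767822265625, 19.432296752929688) 49.912967681884766
top green 1063 [ 0.4171 -0.0995] (137.60592651367188, 72.31002044677734) 51.99436950683594
scene red 1037 [ 0.7038 -0.2113] (121.9592514038086, 110.11053466796875) 55.87415313720703
scene yellow 614 [ 0.5893 -0.1746] (106.6041259765625, 26.02056121826172) 38.20012664794922
scene white 687 [ 0.5068 -0.1374] (107.6533203125, 25.17915916442871) 50.039161682128906
scene green 1256 [ 0.4195 -0.0924] (118.20674896240234, 76.45111083984375) 51.98811721801758
cradle red [(array([365.7, 308.7]), np.int32(411), array([ 0.4436, -0.2581])), (array([401.3, 339.3]), np.int32(434), array([ 0.3864, -0.3288]))]
cradle green [(array([376.1, 285.7]), np.int32(385), array([ 0.4893, -0.278 ])), (array([411.5, 315.9]), np.int32(413), array([ 0.4321, -0.3487]))]
cradle yellow [(array([396.5, 241. ]), np.int32(412), array([ 0.5797, -0.3178])), (array([431.6, 270.2]), np.int32(447), array([ 0.5231, -0.3886]))]
cradle white [(array([363.4, 294.3]), np.int32(781), array([ 0.4717, -0.253 ])), (array([428. , 288.6]), np.int32(1047), array([ 0.4865, -0.3812])), (array([386.5, 262.9]), np.int32(380), array([ 0.5351, -0.2983]))]
crate z [array([ 0.5536, -0.0412,  0.22  ]), array([ 0.951 , -0.1419,  0.22  ])]
```

View pics/crop1.png

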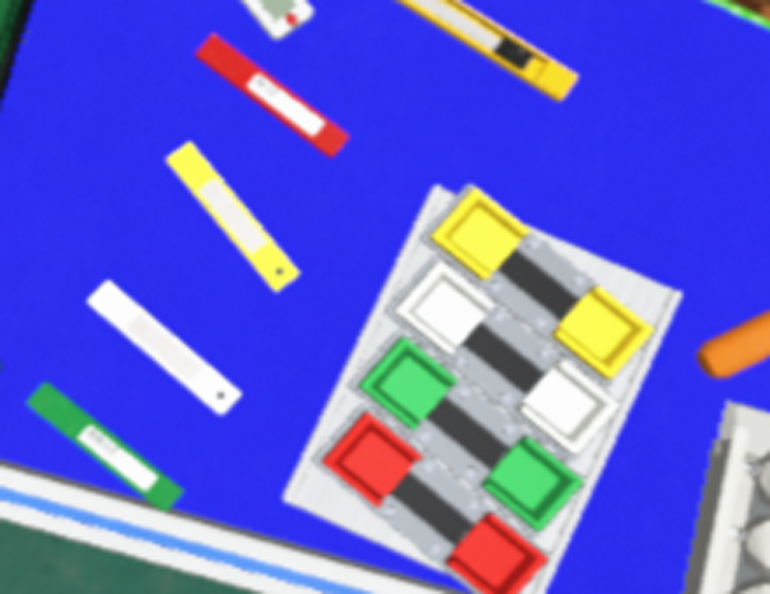

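The crop shows all four labels up. The cradle pairs are staggered, with pocket axes parallel to each pair. Next I'll measure the green wand by colour, and check the cradle angles and obstacle heights.

Run:
```python
from cell import env
from h import *
I=env.camera_info('top'); J=env.camera_info('scene')
t=np.load('top0.npz'); p,d=t['p'],t['d']; s=np.load('scene0.npz')
def green(p,seed,r):
    hsv=cv2.cvtColor(p,cv2.COLOR_RGB2HSV).astype(int);h,S,V=np.moveaxis(hsv,2,0)
    m=((abs(h-70)<20)&(S>110)).astype(np.uint8);k=np.zeros_like(m);cv2.circle(k,seed,r,1,-1)
    ys,xs=np.nonzero(m&k);return np.c_[xs,ys]
print('green',*rect(I,green(p,(290,305),32),.008)); print('green sc',*rect(J,green(s['p'],(379,315),36),.007))
hsv=cv2.cvtColor(s['p'],cv2.COLOR_RGB2HSV).astype(int);h,S,V=np.moveaxis(hsv,2,0)
for n,m in {'red':((h<8)|(h>172))&(S>130),'green':(abs(h-70)<20)&(S>130),'yellow':(abs(h-24)<8)&(S>100)}.items():
    roi=np.zeros(h.shape,np.uint8); cv2.fillConvexPoly(roi,np.array([(360,200),(430,188),(495,255),(420,285)]),1)
    k,l,st,c=cv2.connectedComponentsWithStats((m&(roi>0)).astype(np.uint8))
    print('cr sc',n,[cast(J,c[i],.027)[0,:2] for i in range(1,k) if st[i,4]>100])
def P(u,v):
    z=d[v,u];K=I['camera_matrix']
    return np.r_[(np.array([u,v])-K[:2,2])/K[0,0]*z,z]@rot(I['orientation']).T+I['origin']
for q in [(300,330),(250,308),(214,300),(205,310),(440,372),(480,320),(560,330),(600,400),(240,230),(334,168),(480,270),(382,324),(352,310)]: print(q,P(*q))
```

```text
green [ 0.4248 -0.0907] (102.61436462402344, 68.75013732910156) 51.99935531616211
green sc [ 0.4448 -0.1037] (103.45474243164062, 19.92367935180664) 51.21577835083008
cr sc red [array([ 0.3854, -0.321 ]), array([ 0.4419, -0.2514])]
cr sc green [array([ 0.4315, -0.3419]), array([ 0.4883, -0.2712])]
cr sc yellow [array([ 0.5224, -0.3808]), array([ 0.5788, -0.3105])]
(300, 330) [ 0.3957 -0.1293 -0.0038]
(250, 308) [ 0.4369 -0.0265 -0.0012]
(214, 300) [0.4545 0.0272 0.09  ]
(205, 310) [0.4353 0.0453 0.0785]
(440, 372) [ 0.3212 -0.4126 -0.0005]
(480, 320) [ 0.4299 -0.4732  0.056 ]
(560, 330) [ 0.4155 -0.6256  0.0569]
(600, 400) [ 0.2901 -0.6928  0.0629]
(240, 230) [ 0.5697 -0.035   0.2157]
(334, 168) [ 0.7296 -0.1891  0.0129]
(480, 270) [ 0.5266 -0.487   0.0228]
(382, 324) [ 0.4136 -0.293   0.0119]
(352, 310) [ 0.4396 -0.2323  0.0134]
```

>>> jog_arm(motion=[[[0.25, -0.15, -0.04, 0, 0, 0, 0.5], [0.5, -0.3, -0.08, 0, 0, 0, 0.5], [0.75, -0.45, -0.13, 0, 0, 0, 0.5], [1, -0.6, -0.17, 0, 0, 0, 0.5]]], grip_force=15)

```text
time_s: 0.5
tool_pos: [0.3074, -0.5125, 0.2166]
tool_rot: [-180.0, 0.0, 21.2]
force: [0.4, -0.2, 0.3]
grip_width: 0.0628
grasp_force: 0.0
```

>>> jog_arm(motion=[[[0.25, -0.15, -0.04, 0, 0, 0, 0.5], [0.5, -0.3, -0.08, 0, 0, 0, 0.5], [0.75, -0.45, -0.13, 0, 0, 0, 0.5], [1, -0.6, -0.17, 0, 0, 0, 0.5]]])

```text
time_s: 0.9
tool_pos: [0.3789, -0.4204, 0.2337]
tool_rot: [-180.0, 0.0, 21.2]
force: [0.2, -0.7, 0.1]
grip_width: 0.0442
grasp_force: 0.0
```

>>> jog_arm(motion=[[[0.25, -0.15, -0.04, 0, 0, -0.04, 0.5], [0.5, -0.3, -0.08, 0, 0, -0.08, 0.5], [0.75, -0.45, -0.13, 0, 0, -0.12, 0.5], [1, -0.6, -0.17, 0, 0, -0.165, 0.5], [1, -0.6, -0.17, 0, 0, -0.165, 0.5]]])

```text
time_s: 1.4
tool_pos: [0.4534, -0.3245, 0.2513]
tool_rot: [180.0, -0.2, 51.5]
force: [1.2, 0.6, 0.2]
grip_width: 0.0434
grasp_force: 0.0
```

```bash
cat >> h.py <<'E'
def wcast(env,obs,px,z):
    i=env.camera_info('wrist');K=i['camera_matrix'];M=np.array(i['mount'])
    v=np.atleast_2d(px).astype(float)-K[:2,2]; r=np.hypot(*v.T); th=r/K[0,0]
    d=np.c_[v/np.maximum(r,1e-9)[:,None]*np.sin(th)[:,None],np.cos(th)]
    T=rot(obs['tool_rot']); d=d@M[:3,:3].T@T.T; o=T@M[:3,3]+obs['tool_pos']
    return o+d*((z-o[2])/d[:,2])[:,None]
def plan(obs,target,yaw):
    T=rot(obs['tool_rot']); dl=T.T@(np.array(target)-obs['tool_pos'])
    dy=(yaw-obs['tool_rot'][2]+180)%360-180
    return (dl/0.1).round(3), round(-dy/180,4)
E
python3 - <<'E'
from cell import env
from h import *
o=env.get_obs(); p,d=env.read_camera('wrist'); print(o['tool_pos'],o['tool_rot'])
np.savez('w1.npz',p=p,d=d,pos=o['tool_pos'],rot=o['tool_rot']); cv2.imwrite('pics/w1.png',p[:,:,::-1])
E
```

```text
[ 0.4534 -0.3245  0.2513] [179.9696  -0.1555  51.5382]
```

View pics/w1.png

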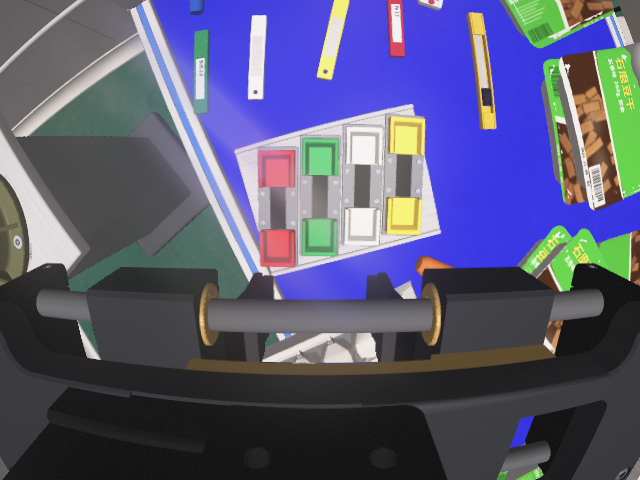

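The wrist view shows the cradles in line with the image columns: red pockets at (278,168)/(278,249), green (320,156)/(320,238), white (364,145)/(362,226), yellow (406,136)/(404,216). The wands are along the top.

Run:
```python
from cell import env
from h import *
f=np.load('w1.npz'); p=f['p']; o={'tool_pos':f['pos'],'tool_rot':f['rot']}
hsv=cv2.cvtColor(p,cv2.COLOR_RGB2HSV).astype(int);h,S,V=np.moveaxis(hsv,2,0)
M={'red':((h<8)|(h>172))&(S>120),'green':(abs(h-70)<20)&(S>120),'yellow':(abs(h-25)<8)&(S>90)}
def wr(pts,z):
    P=wcast(env,o,pts,z)[:,:2]; c,wh,a=cv2.minAreaRect((P*1000).astype(np.float32))
    if wh[0]<wh[1]: a+=90; wh=wh[::-1]
    return np.array(c)/1000,np.round(wh,1),round((a+90)%180-90,1)
for n,m in M.items():
    k,l,st,c=cv2.connectedComponentsWithStats(m.astype(np.uint8))
    g=[i for i in range(1,k) if st[i,4]>400 and 255<c[i][0]<430 and 100<c[i][1]<270]
    pts=np.vstack([np.argwhere(l==i)[:,::-1] for i in g]); print(n,len(g),*wr(pts,.028),[wcast(env,o,c[i],.026)[0,:2] for i in g])
for n,m in M.items():
    k,l,st,c=cv2.connectedComponentsWithStats(m.astype(np.uint8))
    print([(n,c[i].round(),*wr(np.argwhere(l==i)[:,::-1],.008)) for i in range(1,k) if st[i,4]>200 and c[i][1]<100 and 190<c[i][0]<410])
print('white', wcast(env,o,[(364,145),(362,226)],.026)[:,:2])
```

```text
red 1 [ 0.3884 -0.3287] [42.9 37.8] 51.0 [array([ 0.3903, -0.329 ])]Traceback (most recent call last):
  File "<stdin>", line 13, in <module>
    return _nx.concatenate(arrs, 0, dtype=dtype, casting=casting)
           ~~~~~~~~~~~~~~~^^^^^^^^^^^^^^^^^^^^^^^^^^^^^^^^^^^^^^^
ValueError: need at least one array to concatenate
```

Run:
```python
from cell import env
from h import *
f=np.load('w1.npz'); p=f['p']; o={'tool_pos':f['pos'],'tool_rot':f['rot']}
hsv=cv2.cvtColor(p,cv2.COLOR_RGB2HSV).astype(int);h,S,V=np.moveaxis(hsv,2,0)
M={'red':((h<8)|(h>172))&(S>90),'green':(abs(h-68)<14)&(S>80),'yellow':(abs(h-25)<8)&(S>70)}
def wr(pts,z):
    P=wcast(env,o,pts,z)[:,:2]; c,wh,a=cv2.minAreaRect((P*1000).astype(np.float32))
    if wh[0]<wh[1]: a+=90; wh=wh[::-1]
    return np.array(c)/1000,np.round(wh,1),round((a+90)%180-90,1)
for n,m in M.items():
    k,l,st,c=cv2.connectedComponentsWithStats(m.astype(np.uint8))
    g=[i for i in range(1,k) if st[i,4]>200 and 255<c[i][0]<430 and 100<c[i][1]<270]
    if g: pts=np.vstack([np.argwhere(l==i)[:,::-1] for i in g]); print(n,len(g),*wr(pts,.028),[wcast(env,o,c[i],.026)[0,:2] for i in g])
    print('  w',[(c[i].round(),*wr(np.argwhere(l==i)[:,::-1],.008)) for i in range(1,k) if st[i,4]>150 and c[i][1]<100 and 190<c[i][0]<410])
print('white', wcast(env,o,[(364,145),(362,226)],.026)[:,:2])
print(hsv[238,320],hsv[156,320],hsv[50,201])
```

```text
red 3 [ 0.417  -0.2942] [132.9  39.7] 50.5 [array([ 0.4611, -0.2637]), array([ 0.4418, -0.2631]), array([ 0.3886, -0.3291])]
  w [(array([395.,  32.]), array([ 0.6601, -0.2092]), array([73.2, 16.6]), 52.4)]
green 2 [ 0.4623 -0.3141] [131.2  38.6] 51.1 [array([ 0.4922, -0.2782]), array([ 0.4316, -0.3497])]
  w [(array([201.,  46.]), array([ 0.4622, -0.0878]), array([57.3, 16.5]), 53.4)]
yellow 2 [ 0.5535 -0.3534] [133.5  41.9] 51.0 [array([ 0.5824, -0.3181]), array([ 0.5251, -0.3887])]
  w [(array([332.,  40.]), array([ 0.5915, -0.1765]), array([104.3,  17.5]), 39.6)]
white [[ 0.5378 -0.2983]
 [ 0.4804 -0.3692]]
[ 66 105 207] [ 67 114 217] [ 74 128 159]
```

>>> jog_arm(motion=[[[0.25, 0.1, 0.12, 0, 0, 0, 0.5], [0.5, 0.2, 0.25, 0, 0, 0, 0.5], [0.75, 0.3, 0.37, 0, 0, 0, 0.5], [1, 0.4, 0.5, 0, 0, 0, 0.5]]])

```text
time_s: 1.85
tool_pos: [0.5437, -0.2781, 0.1999]
tool_rot: [-180.0, 0.1, 50.7]
force: [-0.4, -0.6, -0.0]
grip_width: 0.0436
grasp_force: 0.0
```

>>> jog_arm(motion=[[[0.25, 0.1, 0.12, 0, 0, 0, 0.5], [0.5, 0.2, 0.25, 0, 0, 0, 0.5], [0.75, 0.3, 0.37, 0, 0, 0, 0.5], [1, 0.4, 0.5, 0, 0, 0, 0.5]]])

```text
time_s: 2.25
tool_pos: [0.6379, -0.2259, 0.1495]
tool_rot: [-180.0, 0.1, 50.7]
force: [0.0, -0.9, 0.3]
grip_width: 0.0438
grasp_force: 0.0
```

>>> jog_arm(motion=[[[0.15, 0.04, 0.2, 0, 0, -0.004, 0.5], [0.33, 0.07, 0.5, 0, 0, -0.008, 0.5], [0.33, 0.07, 0.5, 0, 0, -0.008, 0.5], [0.33, 0.07, 0.5, 0, 0, -0.008, 0.5]]])

```text
time_s: 2.65
tool_pos: [0.663, -0.2044, 0.0997]
tool_rot: [-179.9, 0.1, 52.3]
force: [-0.4, -0.5, -0.3]
grip_width: 0.0435
grasp_force: 0.0
```

Run:
```python
from cell import env
from h import *
o=env.get_obs(); print(o['time_s'],o['tool_pos'],o['tool_rot'],o['force'],plan(o,[.668,-.198,.016],52.3))
p,d=env.read_camera('wrist'); cv2.imwrite('pics/w2.png',p[:,:,::-1])
```

```text
2.65 [ 0.663  -0.2044  0.0997] [-179.8764    0.1129   52.2968] [-0.4081 -0.4718 -0.2571] (array([0.083, 0.002, 0.837]), np.float64(-0.0))
```

View pics/w2.png

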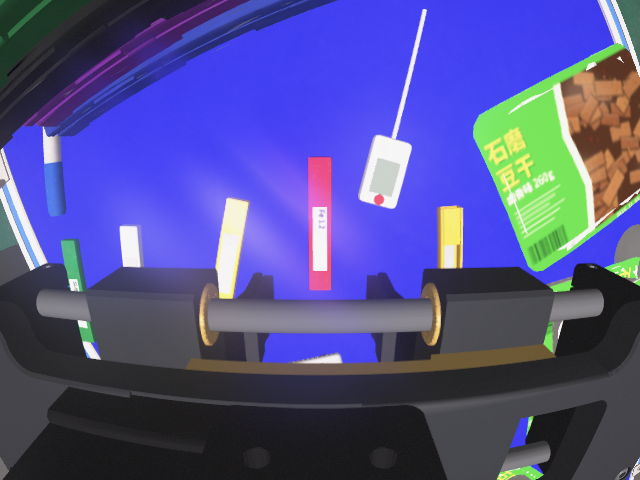

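The red wand lies straight in the jaw line at column 320, clear on both sides.

>>> jog_arm(motion=[[[0.04, 0, 0.3, 0, 0, 0, 0.5], [0.08, 0, 0.55, 0, 0, 0, 0.5], [0.08, 0, 0.75, 0, 0, 0, 0.5], [0.08, 0, 0.83, 0, 0, 0, 0.5], [0.08, 0, 0.83, 0, 0, 0, 0.5]]])

```text
time_s: 3.2
tool_pos: [0.6685, -0.1986, 0.0181]
tool_rot: [180.0, 0.1, 52.3]
force: [-0.1, 0.4, 0.4]
grip_width: 0.0437
grasp_force: 0.0
```

>>> jog_arm(motion=[[[0, 0, 0, 0, 0, 0, 0.9], [0, 0, 0, 0, 0, 0, 0.9], [0, 0, 0, 0, 0, 0, 0.9], [0, 0, 0, 0, 0, 0, 0.9], [0, 0, 0, 0, 0, 0, 0.9]]])

```text
time_s: 3.7
tool_pos: [0.6693, -0.1969, 0.0182]
tool_rot: [180.0, -0.0, 52.4]
force: [0.1, 0.4, 0.4]
grip_width: 0.013
grasp_force: 0.0
```

>>> jog_arm(motion=[[[0, 0, -0.1, 0, 0, 0, 0.9], [0, 0, -0.3, 0, 0, 0, 0.9], [0, 0, -0.55, 0, 0, 0, 0.9], [0, 0, -0.8, 0, 0, 0, 0.9], [0, 0, -0.8, 0, 0, 0, 0.9]]])

```text
time_s: 4.2
tool_pos: [0.6723, -0.1974, 0.1033]
tool_rot: [179.6, -0.2, 52.4]
force: [0.8, -0.3, -0.3]
grip_width: 0.0085
grasp_force: 0.0
```

Run:
```python
from cell import env
from h import *
o=env.get_obs(); print(o['time_s'],o['tool_pos'],o['tool_rot'],plan(o,[.4165,-.294,.09],51))
p,d=env.read_camera('wrist'); cv2.imwrite('pics/w3.png',p[:,:,::-1][100:400,120:520])
```

```text
4.2 [ 0.6723 -0.1974  0.1033] [179.5569  -0.1785  52.3851] (array([-2.327, -1.437,  0.115]), np.float64(0.0077))
```

View pics/w3.png

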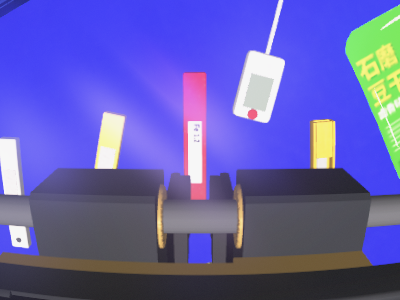

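The gripper closed to 8.5 mm and the wand stayed down, so this grasp missed. The wand's near end is visible at the fingertips. I'll locate it again from this pose.

Run:
```python
from cell import env
from h import *
o=env.get_obs(); p,d=env.read_camera('wrist'); np.savez('w4.npz',p=p,d=d)
print(o['tool_pos'],o['tool_rot'])
hsv=cv2.cvtColor(p,cv2.COLOR_RGB2HSV).astype(int);h,S,V=np.moveaxis(hsv,2,0)
m=(((h<8)|(h>165))&(S>90)).astype(np.uint8); k,l,st,c=cv2.connectedComponentsWithStats(m)
for i in range(1,k):
    if st[i,4]>100: print(st[i],c[i],wcast(env,o,[(c[i][0],st[i,1]),(c[i][0],st[i,1]+st[i,3])],.009))
i=env.camera_info('wrist');M=np.array(i['mount'])
for P in ([0,0,0],[0,0,.014],[0,0.02,.014],[0,0,.094]):
    q=M[:3,:3].T@(np.array(P)-M[:3,3]); th=np.arctan2(np.hypot(*q[:2]),q[2]); print(P,i['camera_matrix'][:2,2]+371.65*th*q[:2]/np.hypot(*q[:2]))
t,dt=env.read_camera('top'); t=t.copy(); b=blob(t,(337,198)); I=env.camera_info('top'); print(len(b),*rect(I,b,.008)); print(proj(I,o['tool_pos']))
cv2.imwrite('pics/t4.png',cv2.resize(t[120:360,220:480],None,fx=3,fy=2.5)[:,:,::-1])
```

```text
[ 0.671  -0.1972  0.1009] [179.7271  -0.1003  52.3878]
[315 172  13  18 129] [322.7752 177.938 ] [[ 0.7043 -0.1596  0.009 ]
 [ 0.696  -0.1704  0.009 ]]
[306 227   4  48 170] [307.3294 252.5294] [[ 0.6694 -0.1857  0.009 ]
 [ 0.6455 -0.2161  0.009 ]]
[311 240  17  60 439] [321.4351 280.4282] [[ 0.6717 -0.2003  0.009 ]
 [ 0.6413 -0.24    0.009 ]]
[0, 0, 0] [318.5045 277.619 ]
[0, 0, 0.014] [318.5454 269.2912]
[0, 0.02, 0.014] [353.778  269.1905]
[0, 0, 0.094] [318.7093 236.5982]
4873 [ 0.6674 -0.1989] (167.86737060546875, 161.54202270507812) -26.42986297607422
[[339.8135 186.3817]]
```

View pics/t4.png

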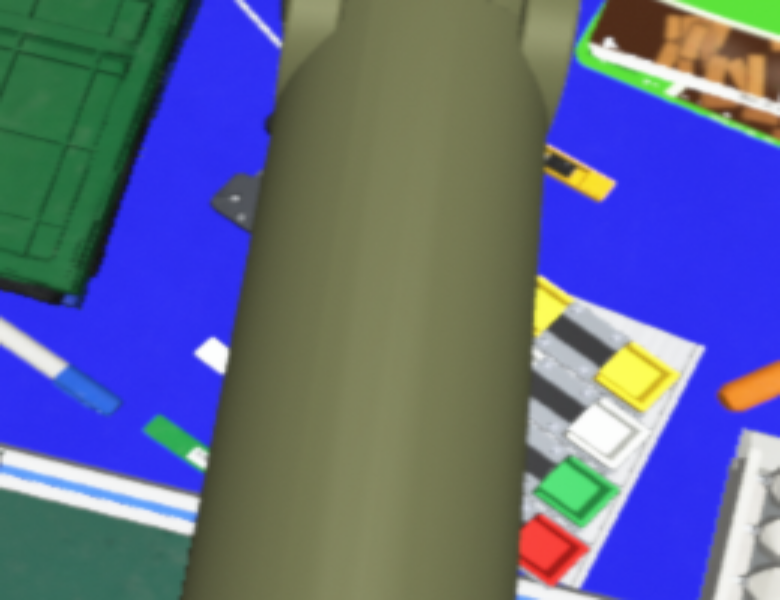

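The top view is blocked by the arm. The wrist data puts the TCP within 3 mm of the wand centre, so the fingers closed above it. I'll go back down and lower in small steps, watching the force.

>>> jog_arm(motion=[[[0, 0, 0.3, 0, 0, 0, 0.5], [0, 0, 0.6, 0, 0, 0, 0.5], [0, 0, 0.8, 0, 0, 0, 0.5], [0, 0, 0.83, 0, 0, 0, 0.5], [0, 0, 0.83, 0, 0, 0, 0.5]]])

```text
time_s: 4.85
tool_pos: [0.6681, -0.1966, 0.0134]
tool_rot: [-179.8, 0.1, 52.4]
force: [0.4, -0.2, -0.2]
grip_width: 0.0394
grasp_force: 0.0
```

>>> jog_arm(motion=[[[0, 0, 0, 0, 0, 0, 0.5], [0, 0, 0.01, 0, 0, 0, 0.5], [0, 0, 0.02, 0, 0, 0, 0.5], [0, 0, 0.02, 0, 0, 0, 0.5]]])

```text
time_s: 5.25
tool_pos: [0.6694, -0.197, 0.0134]
tool_rot: [179.9, -0.0, 52.4]
force: [-0.9, 0.1, -0.5]
grip_width: 0.0434
grasp_force: 0.0
```

>>> jog_arm(motion=[[[0, 0, 0.01, 0, 0, 0, 0.5], [0, 0, 0.01, 0, 0, 0, 0.5], [0, 0, 0.01, 0, 0, 0, 0.5]]])

```text
time_s: 5.55
tool_pos: [0.6691, -0.1969, 0.0118]
tool_rot: [180.0, 0.0, 52.4]
force: [-0.1, 0.5, 0.2]
grip_width: 0.0437
grasp_force: 0.0
```

>>> jog_arm(motion=[[[0, 0, 0.01, 0, 0, 0, 0.5], [0, 0, 0.01, 0, 0, 0, 0.5], [0, 0, 0.01, 0, 0, 0, 0.5]]])

```text
time_s: 5.85
tool_pos: [0.6691, -0.1969, 0.0108]
tool_rot: [-180.0, 0.0, 52.4]
force: [0.2, 0.5, -0.5]
grip_width: 0.0434
grasp_force: 0.0
```

>>> jog_arm(motion=[[[0, 0, 0.01, 0, 0, 0, 0.5], [0, 0, 0.01, 0, 0, 0, 0.5], [0, 0, 0.01, 0, 0, 0, 0.5]]])

```text
time_s: 6.15
tool_pos: [0.6691, -0.1969, 0.0098]
tool_rot: [-180.0, 0.0, 52.4]
force: [0.5, -0.3, 0.5]
grip_width: 0.0435
grasp_force: 0.0
```

>>> jog_arm(motion=[[[0, 0, 0.01, 0, 0, 0, 0.5], [0, 0, 0.01, 0, 0, 0, 0.5], [0, 0, 0.01, 0, 0, 0, 0.5]]])

```text
time_s: 6.45
tool_pos: [0.6691, -0.1969, 0.0087]
tool_rot: [-180.0, 0.0, 52.4]
force: [0.6, -0.7, -0.2]
grip_width: 0.0436
grasp_force: 0.0
```

>>> jog_arm(motion=[[[0, 0, 0.01, 0, 0, 0, 0.5], [0, 0, 0.01, 0, 0, 0, 0.5], [0, 0, 0.01, 0, 0, 0, 0.5]]])

```text
time_s: 6.75
tool_pos: [0.6691, -0.1969, 0.0078]
tool_rot: [-180.0, 0.0, 52.4]
force: [0.6, 0.5, 0.3]
grip_width: 0.0438
grasp_force: 0.0
```

>>> jog_arm(motion=[[[0, 0, 0, 0, 0, 0, 0.9], [0, 0, 0, 0, 0, 0, 0.9], [0, 0, 0, 0, 0, 0, 0.9], [0, 0, 0, 0, 0, 0, 0.9], [0, 0, 0, 0, 0, 0, 0.9]]])

```text
time_s: 7.25
tool_pos: [0.6692, -0.1969, 0.0079]
tool_rot: [180.0, 0.0, 52.4]
force: [-0.1, 0.0, -0.3]
grip_width: 0.0127
grasp_force: 0.0
```

Run:
```python
from cell import env
from h import *
o=env.get_obs(); print(o['tool_pos'],o['tool_rot'],o['grip_width'],o['grasp_force'],o['qpos'],plan(o,[.4165,-.294,.09],51))
p,d=env.read_camera('wrist'); cv2.imwrite('pics/w5.png',p[:,:,::-1][100:400,120:520])
np.savez('w5.npz',p=p,d=d)
print(d[230:320:8,300], d[230:320:8,320],d[150,250])
```

```text
[ 0.6692 -0.1969  0.0079] [179.9936   0.0036  52.386 ] 0.012665286769025971 0.0 [ 30.8233  34.0668 -22.9308  86.1372  14.2271  62.6794 -32.7403] (array([-2.311, -1.409, -0.821]), np.float64(0.0077))
[0.1974 0.1971 0.2    0.1999 0.2019 0.2035 0.1672 0.1575 0.1493 0.0841
 0.0834 0.0823] [0.1886 0.189  0.1908 0.1908 0.1928 0.1924 0.1946 0.1953 0.1965 0.0843
 0.0813 0.0821] 0.18581903
```

View pics/w5.png

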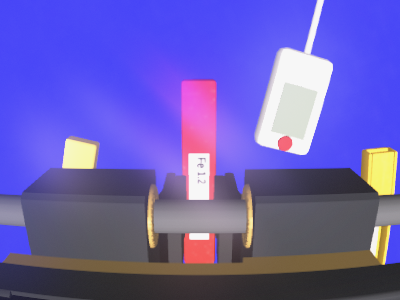

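The fingers still closed over the wand at z = 0.008. I'll check real heights with the wrist depth.

Run:
```python
from cell import env
from h import *
o=env.get_obs(); f=np.load('w5.npz'); d=f['d']
i=env.camera_info('wrist');K=i['camera_matrix'];M=np.array(i['mount'])
def tz(u,v):
    w=np.array([u,v])-K[:2,2]; r=np.hypot(*w); th=r/K[0,0]; q=np.r_[w/r*np.tan(th),1]*d[v,u]
    return M[:3,:3]@q+M[:3,3]
for u,v in [(260,150),(300,230),(330,150),(320,200),(320,260),(320,294),(296,272),(296,278),(300,276),(300,284),(342,276),(342,284)]: print((u,v),tz(u,v))
print(o['grip_width'],o['tool_pos'])
```

```text
(260, 150) [ 0.0668 -0.0301  0.0058]
(300, 230) [ 0.0242 -0.0098  0.0072]
(330, 150) [0.0664 0.006  0.0072]
(320, 200) [ 0.0416  0.0008 -0.0023]
(320, 260) [ 0.0103  0.0008 -0.0019]
(320, 294) [-0.0086  0.0008 -0.0021]
(296, 272) [ 0.0005 -0.0124  0.0076]
(296, 278) [ 0.0098 -0.0101 -0.0278]
(300, 276) [ 0.0096 -0.0085 -0.0246]
(300, 284) [ 0.0091 -0.008  -0.0337]
(342, 276) [ 0.0095  0.0109 -0.0244]
(342, 284) [ 0.0096  0.0102 -0.0352]
0.011352282576510222 [ 0.6692 -0.1969  0.0079]
```

Run:
```python
from cell import env
from h import *
f=np.load('w5.npz'); d=f['d']
i=env.camera_info('wrist');K=i['camera_matrix'];M=np.array(i['mount'])
def tp(u,v):
    w=np.array([u,v])-K[:2,2]; r=np.hypot(*w); th=r/K[0,0]; q=np.r_[w/r*np.tan(th),1]*d[v,u]
    return M[:3,:3]@q+M[:3,3]
for u in (286,290,294,298,302,340,346,350):
    P=[tp(u,v) for v in range(262,300)]
    j=next((k for k in range(38) if P[k][2]<-.01),None)
    print(u,None if j is None else (262+j,P[j-1],P[j]))
a=cv2.resize(f['p'][250:320,270:370],None,fx=6,fy=6); cv2.imwrite('pics/w5z.png',a[:,:,::-1])
```

```text
286 (274, array([ 0.0001, -0.0179,  0.007 ]), array([ 0.011 , -0.0148, -0.026 ]))
290 (273, array([ 0.0008, -0.0156,  0.0068]), array([ 0.0104, -0.0132, -0.0229]))
294 (273, array([ 0.0009, -0.0134,  0.0065]), array([ 0.0112, -0.0112, -0.025 ]))
298 (276, array([-0.0015, -0.0114,  0.0085]), array([ 0.0094, -0.0094, -0.0239]))
302 (276, array([ 0.0017, -0.0087, -0.0006]), array([ 0.0098, -0.0075, -0.0253]))
340 (276, array([-0.0011,  0.0118,  0.0074]), array([ 0.0094,  0.01  , -0.0241]))
346 (273, array([0.0008, 0.0151, 0.0068]), array([ 0.0106,  0.0128, -0.0234]))
350 (273, array([0.0008, 0.0173, 0.0068]), array([ 0.011 ,  0.0145, -0.0246]))
```

View pics/w5z.png

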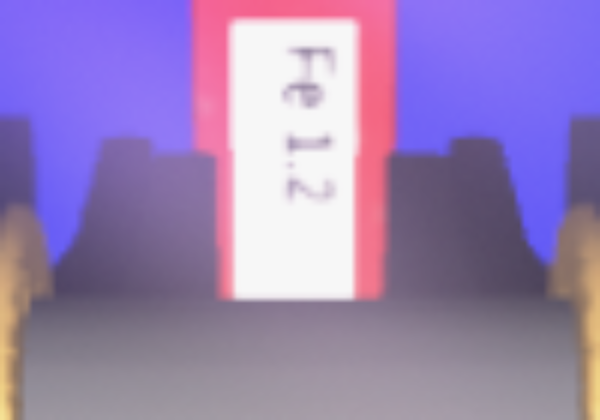

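The zoomed view shows both fingertips well above the wand. Depth puts them about 23 mm behind the reported TCP, not 14 mm ahead. So the reported TCP must go to about z = -0.02 to grip on the belt.

>>> jog_arm(motion=[[[0, 0, 0, 0, 0, 0, 0.5], [0, 0, 0, 0, 0, 0, 0.5], [0, 0, 0, 0, 0, 0, 0.5], [0, 0, 0, 0, 0, 0, 0.5], [0, 0, 0.02, 0, 0, 0, 0.5]]])

```text
time_s: 7.8
tool_pos: [0.6694, -0.197, 0.0061]
tool_rot: [180.0, -0.0, 52.4]
force: [0.4, -0.2, -0.1]
grip_width: 0.0406
grasp_force: 0.0
```

>>> jog_arm(motion=[[[0, 0, 0.05, 0, 0, 0, 0.5], [0, 0, 0.1, 0, 0, 0, 0.5], [0, 0, 0.15, 0, 0, 0, 0.5], [0, 0, 0.2, 0, 0, 0, 0.5], [0, 0, 0.2, 0, 0, 0, 0.5]]])

```text
time_s: 8.3
tool_pos: [0.6683, -0.1968, -0.0155]
tool_rot: [-179.9, 0.0, 52.4]
force: [-0.4, -0.4, -0.1]
grip_width: 0.0434
grasp_force: 0.0
```

>>> jog_arm(motion=[[[0, 0, 0.01, 0, 0, 0, 0.5], [0, 0, 0.02, 0, 0, 0, 0.5], [0, 0, 0.03, 0, 0, 0, 0.5], [0, 0, 0.04, 0, 0, 0, 0.5]]])

```text
time_s: 8.7
tool_pos: [0.6693, -0.197, -0.018]
tool_rot: [180.0, -0.0, 52.4]
force: [0.1, -0.3, 0.0]
grip_width: 0.0436
grasp_force: 0.0
```

>>> jog_arm(motion=[[[0, 0, 0, 0, 0, 0, 0.9], [0, 0, 0, 0, 0, 0, 0.9], [0, 0, 0, 0, 0, 0, 0.9], [0, 0, 0, 0, 0, 0, 0.9], [0, 0, 0, 0, 0, 0, 0.9]]])

```text
time_s: 9.2
tool_pos: [0.6692, -0.197, -0.0181]
tool_rot: [180.0, 0.0, 52.4]
force: [0.9, 0.7, 0.3]
grip_width: 0.0177
grasp_force: 15.0
```

The grip holds: 17.7 mm at 15 N. Lift and carry to the red cradle.

>>> jog_arm(motion=[[[0, 0, -0.1, 0, 0, 0, 0.9], [0, 0, -0.3, 0, 0, 0, 0.9], [0, 0, -0.5, 0, 0, 0, 0.9], [0, 0, -0.7, 0, 0, 0, 0.9], [0, 0, -0.7, 0, 0, 0, 0.9]]])

```text
time_s: 9.7
tool_pos: [0.6719, -0.1974, 0.0562]
tool_rot: [179.6, -0.1, 52.4]
force: [0.9, -0.2, 0.3]
grip_width: 0.0175
grasp_force: 15.0
```

>>> jog_arm(motion=[[[-0.1, -0.06, 0, 0, 0, 0, 0.9], [-0.3, -0.18, 0, 0, 0, 0, 0.9], [-0.53, -0.33, 0, 0, 0, 0, 0.9], [-0.76, -0.47, 0, 0, 0, 0, 0.9]]])

```text
time_s: 10.1
tool_pos: [0.5824, -0.2286, 0.0499]
tool_rot: [-179.8, 0.1, 52.4]
force: [-1.1, -0.8, -0.5]
grip_width: 0.0179
grasp_force: 15.0
```

>>> jog_arm(motion=[[[-0.2, -0.12, 0, 0, 0, 0, 0.9], [-0.4, -0.24, 0, 0, 0, 0, 0.9], [-0.6, -0.36, 0, 0, 0, 0, 0.9], [-0.76, -0.47, 0, 0, 0, 0, 0.9]]])

```text
time_s: 10.5
tool_pos: [0.4984, -0.2607, 0.0502]
tool_rot: [-179.8, 0.1, 52.3]
force: [0.8, -0.4, 0.1]
grip_width: 0.0178
grasp_force: 15.0
```

>>> jog_arm(motion=[[[-0.2, -0.12, 0, 0, 0, 0, 0.9], [-0.4, -0.24, 0, 0, 0, 0.004, 0.9], [-0.6, -0.36, 0, 0, 0, 0.008, 0.9], [-0.76, -0.47, 0, 0, 0, 0.008, 0.9], [-0.76, -0.47, 0, 0, 0, 0.008, 0.9]]])

```text
time_s: 11.0
tool_pos: [0.4135, -0.2926, 0.0502]
tool_rot: [-179.8, 0.1, 50.7]
force: [-0.2, 1.0, -0.9]
grip_width: 0.0176
grasp_force: 15.0
```

Run:
```python
from cell import env
from h import *
p,d=env.read_camera('wrist'); o=env.get_obs(); print(o['time_s'],o['tool_pos'],o['tool_rot'],o['grip_width'],o['qpos'],plan(o,[.4175,-.2928,.003],51))
cv2.imwrite('pics/w6.png',p[:,:,::-1][100:400,120:520])
```

```text
11.05 [ 0.4157 -0.2918  0.0507] [-179.8717    0.0508   50.766 ] 0.01773083917791098 [ 51.95     9.9699 -21.4655 112.1995   4.2883  58.7157 -10.6927] (array([0.004, 0.021, 0.477]), np.float64(-0.0013))
```

View pics/w6.png

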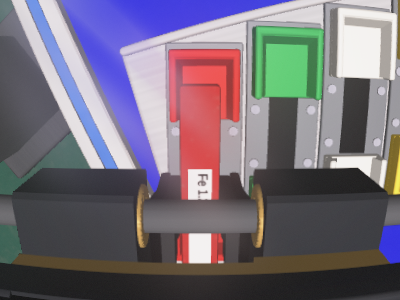

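The wand hangs level over the red cradle, and the pocket centre (col 205) is slightly right of the jaws (col 199). I'll shift about 2.5 mm and lower.

>>> jog_arm(motion=[[[0, 0.025, 0.05, 0, 0, -0.001, 0.9], [0, 0.025, 0.15, 0, 0, -0.001, 0.9], [0, 0.025, 0.25, 0, 0, -0.001, 0.9], [0, 0.025, 0.3, 0, 0, -0.001, 0.9], [0, 0.025, 0.35, 0, 0, -0.001, 0.9]]])

```text
time_s: 11.55
tool_pos: [0.4202, -0.2924, 0.0158]
tool_rot: [-179.9, -0.0, 51.2]
force: [0.6, 0.2, -0.5]
grip_width: 0.0175
grasp_force: 15.0
```

>>> jog_arm(motion=[[[0, 0, 0.03, 0, 0, 0, 0.9], [0, 0, 0.06, 0, 0, 0, 0.9], [0, 0, 0.09, 0, 0, 0, 0.9], [0, 0, 0.12, 0, 0, 0, 0.9], [0, 0, 0.12, 0, 0, 0, 0.9]]])

```text
time_s: 12.05
tool_pos: [0.42, -0.2929, 0.0045]
tool_rot: [-180.0, 0.0, 51.1]
force: [-0.6, 0.0, -0.5]
grip_width: 0.0177
grasp_force: 15.0
```

Run:
```python
from cell import env
from h import *
o=env.get_obs(); print(o['time_s'],o['tool_pos'],o['tool_rot'],o['grip_width'],o['force'],plan(o,[.4175,-.2928,.002],51))
```

```text
12.05 [ 0.42   -0.2929  0.0045] [-179.9731    0.0064   51.1216] 0.01767381170303035 [-0.5646  0.0346 -0.5389] (array([-0.015, -0.02 ,  0.025]), np.float64(0.0007))
```

>>> jog_arm(motion=[[[-0.01, -0.01, 0.01, 0, 0, 0, 0.9], [-0.01, -0.02, 0.02, 0, 0, 0, 0.9], [-0.01, -0.02, 0.02, 0, 0, 0, 0.9]]])

```text
time_s: 12.35
tool_pos: [0.4178, -0.2925, 0.0028]
tool_rot: [-180.0, 0.0, 51.1]
force: [-0.7, -0.0, 0.2]
grip_width: 0.018
grasp_force: 15.0
```

>>> jog_arm(motion=[[[0, 0, 0, 0, 0, 0, 0.69], [0, 0, 0, 0, 0, 0, 0.69], [0, 0, 0, 0, 0, 0, 0.69], [0, 0, 0, 0, 0, 0, 0.69]]])

```text
time_s: 12.75
tool_pos: [0.4181, -0.2926, 0.0029]
tool_rot: [180.0, 0.0, 51.1]
force: [0.1, -0.4, 0.9]
grip_width: 0.0265
grasp_force: 0.0
```

>>> jog_arm(motion=[[[0, 0, -0.1, 0, 0, 0, 0.69], [0, 0, -0.3, 0, 0, 0, 0.69], [0, 0, -0.5, 0, 0, 0, 0.5], [0, 0, -0.5, 0, 0, 0, 0.5]]])

```text
time_s: 13.15
tool_pos: [0.4203, -0.2941, 0.0562]
tool_rot: [179.6, 0.0, 51.1]
force: [1.4, 0.1, -0.3]
grip_width: 0.0359
grasp_force: 0.0
```

Run:
```python
from cell import env
from h import *
p,d=env.read_camera('wrist');o=env.get_obs(); print(o['time_s'],o['tool_pos'],o['tool_rot'],o['grip_width'],o['force'],plan(o,[.4455,-.1035,.05],51.5))
cv2.imwrite('pics/w7.png',p[:,:,::-1][100:400,120:520])
```

```text
13.2 [ 0.4193 -0.2934  0.0547] [179.7809   0.0109  51.1255] 0.03897476138652322 [-0.2925  0.1709 -0.1206] (array([ 1.643, -0.988,  0.043]), np.float64(-0.0021))
```

View pics/w7.png

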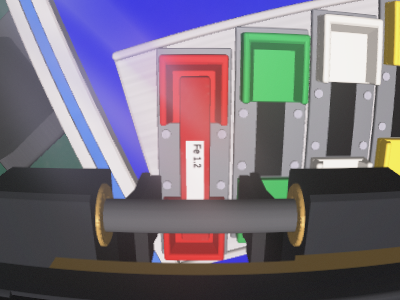

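The red wand is seated, label up, well centred. Go on to green.

>>> jog_arm(motion=[[[0.2, -0.12, 0, 0, 0, 0, 0.5], [0.4, -0.25, 0, 0, 0, 0, 0.5], [0.6, -0.37, 0, 0, 0, 0, 0.5], [0.82, -0.49, 0, 0, 0, 0, 0.5]]])

```text
time_s: 13.6
tool_pos: [0.4305, -0.197, 0.052]
tool_rot: [-179.9, 0.0, 51.1]
force: [-0.3, -0.1, 0.2]
grip_width: 0.0435
grasp_force: 0.0
```

>>> jog_arm(motion=[[[0.2, -0.12, 0, 0, 0, 0, 0.5], [0.4, -0.25, 0, 0, 0, 0, 0.5], [0.6, -0.37, 0, 0, 0, 0, 0.5], [0.82, -0.49, 0, 0, 0, -0.002, 0.5], [0.82, -0.49, 0, 0, 0, -0.002, 0.5]]])

```text
time_s: 14.1
tool_pos: [0.4446, -0.0996, 0.0522]
tool_rot: [-179.9, -0.0, 51.8]
force: [-0.7, 0.2, 0.2]
grip_width: 0.0435
grasp_force: 0.0
```

>>> jog_arm(motion=[[[0, 0, 0, 0, 0, 0, 0.5], [0, 0, 0, 0, 0, 0, 0.5]]])

```text
time_s: 14.3
tool_pos: [0.4442, -0.1044, 0.0524]
tool_rot: [-180.0, 0.0, 51.4]
force: [0.3, 0.2, -0.6]
grip_width: 0.0438
grasp_force: 0.0
```

```bash
cat >> h.py <<'E'
def wands(env,col,z=.009):
    """measured wand in wrist view, rows above the rod: (end far, mid line offset) in tool coords"""
    o=env.get_obs(); p,d=env.read_camera('wrist')
    h,S,V=np.moveaxis(cv2.cvtColor(p,cv2.COLOR_RGB2HSV).astype(int),2,0)
    m=~((abs(h-120)<16)&(S>110)); m[:60]=0; m[268:]=0; m[:,:285]=0; m[:,355:]=0
    k,l,st,c=cv2.connectedComponentsWithStats(m.astype(np.uint8))
    i=1+np.argmin(abs(c[1:,0]-319)+1000*(st[1:,4]<300)); ys,xs=np.nonzero(l==i)
    P=(wcast(env,o,np.c_[xs,ys],z)-o['tool_pos'])@rot(o['tool_rot'])
    vx,vy,x0,y0=cv2.fitLine(P[:,:2].astype(np.float32),cv2.DIST_L2,0,.01,.01).ravel()
    far=np.percentile(P[:,0],99.7)
    print('t',o['time_s'],'pos',o['tool_pos'],'rot',o['tool_rot'],'n',len(xs))
    print('box',st[i],'far x %.4f centre x %.4f  y at 0 %.4f angle(tool) %.2f'%(far,far-.0525,y0-x0*vy/vx,np.degrees(np.arctan(vy/vx))))
E
python3 - <<'E'
from cell import env
from h import *
wands(env,'green'); print(plan(env.get_obs(),[.4455,-.1035,-.018],51.5))
E
```

```text
t 14.3 pos [ 0.4442 -0.1044  0.0524] rot [-179.9724    0.0405   51.411 ] n 2681
box [ 310  172   29   96 2681] far x 0.0529 centre x 0.0004  y at 0 0.0039 angle(tool) -0.52
(array([0.016, 0.004, 0.705]), np.float64(-0.0006))
```

>>> jog_arm(motion=[[[0, 0.03, 0.2, 0, 0, 0, 0.5], [0, 0.03, 0.4, 0, 0, 0, 0.5], [0, 0.03, 0.6, 0, 0, 0, 0.5], [0, 0.03, 0.68, 0, 0, 0, 0.5], [0, 0.03, 0.7, 0, 0, 0, 0.5]]])

```text
time_s: 14.85
tool_pos: [0.4461, -0.1057, -0.0181]
tool_rot: [-179.9, 0.0, 51.4]
force: [0.3, -0.4, -0.0]
grip_width: 0.0435
grasp_force: 0.0
```

>>> jog_arm(motion=[[[0, 0, 0, 0, 0, 0, 0.5], [0, 0, 0, 0, 0, 0, 0.9], [0, 0, 0, 0, 0, 0, 0.9], [0, 0, 0, 0, 0, 0, 0.9], [0, 0, 0, 0, 0, 0, 0.9]]])

```text
time_s: 15.35
tool_pos: [0.4473, -0.1054, -0.0168]
tool_rot: [180.0, -0.0, 51.5]
force: [-0.2, -0.3, -0.5]
grip_width: 0.0192
grasp_force: 0.0
```

>>> jog_arm(motion=[[[0, 0, 0, 0, 0, 0, 0.9], [0, 0, 0, 0, 0, 0, 0.9]]])

```text
time_s: 15.55
tool_pos: [0.4473, -0.1054, -0.0168]
tool_rot: [180.0, 0.0, 51.5]
force: [-1.0, 0.4, 2.5]
grip_width: 0.0176
grasp_force: 15.0
```

>>> jog_arm(motion=[[[0, 0, -0.1, 0, 0, 0, 0.9], [0, 0, -0.3, 0, 0, 0, 0.9], [0, 0, -0.5, 0, 0, 0, 0.9], [0, 0, -0.7, 0, 0, 0, 0.9], [0, 0, -0.7, 0, 0, 0, 0.9]]])

```text
time_s: 16.05
tool_pos: [0.4494, -0.1058, 0.0558]
tool_rot: [179.7, -0.1, 51.5]
force: [0.3, 0.3, -0.5]
grip_width: 0.0175
grasp_force: 15.0
```

>>> jog_arm(motion=[[[-0.15, 0.13, 0, 0, 0, 0, 0.9], [-0.35, 0.3, 0, 0, 0, 0, 0.9], [-0.55, 0.5, 0, 0, 0, 0, 0.9], [-0.77, 0.71, 0, 0, 0, 0, 0.9]]])

```text
time_s: 16.45
tool_pos: [0.4542, -0.2102, 0.0523]
tool_rot: [-180.0, 0.0, 51.5]
force: [-0.1, -0.6, -0.2]
grip_width: 0.0175
grasp_force: 15.0
```

>>> jog_arm(motion=[[[-0.2, 0.18, 0, 0, 0, 0, 0.9], [-0.4, 0.36, 0, 0, 0, 0, 0.9], [-0.6, 0.54, 0, 0, 0, 0.002, 0.9], [-0.76, 0.7, 0, 0, 0, 0.003, 0.9], [-0.76, 0.7, 0, 0, 0, 0.003, 0.9]]])

```text
time_s: 16.95
tool_pos: [0.4609, -0.3165, 0.052]
tool_rot: [-180.0, 0.1, 50.7]
force: [-0.6, -0.1, -0.2]
grip_width: 0.0172
grasp_force: 15.0
```

>>> jog_arm(motion=[[[0, 0, 0, 0, 0, 0, 0.9], [0, 0, 0, 0, 0, 0, 0.9], [0, 0, 0, 0, 0, 0, 0.9]]])

```text
time_s: 17.25
tool_pos: [0.4622, -0.3114, 0.0527]
tool_rot: [-180.0, -0.0, 51.0]
force: [0.8, -0.2, -0.3]
grip_width: 0.0173
grasp_force: 15.0
```

Run:
```python
from cell import env
from h import *
o=env.get_obs(); print(o['tool_pos'],o['tool_rot'],plan(o,[.4624,-.3133,.0042],51))
```

```text
[ 0.4622 -0.3114  0.0527] [-179.9712   -0.0096   51.0486] (array([-0.014,  0.014,  0.485]), np.float64(0.0003))
```

>>> jog_arm(motion=[[[-0.01, 0.01, 0.1, 0, 0, 0, 0.9], [-0.01, 0.01, 0.2, 0, 0, 0, 0.9], [-0.01, 0.01, 0.3, 0, 0, 0, 0.9], [-0.01, 0.01, 0.37, 0, 0, 0, 0.9], [-0.01, 0.01, 0.4, 0, 0, 0, 0.9]]])

```text
time_s: 17.75
tool_pos: [0.4615, -0.3136, 0.0114]
tool_rot: [-179.9, 0.0, 51.0]
force: [-0.3, 0.0, -0.7]
grip_width: 0.0179
grasp_force: 15.0
```

>>> jog_arm(motion=[[[0, 0, 0.03, 0, 0, 0, 0.9], [0, 0, 0.06, 0, 0, 0, 0.9], [0, 0, 0.08, 0, 0, 0, 0.9], [0, 0, 0.09, 0, 0, 0, 0.9], [0, 0, 0.09, 0, 0, 0, 0.9]]])

```text
time_s: 18.25
tool_pos: [0.4623, -0.3142, 0.0039]
tool_rot: [180.0, 0.0, 50.9]
force: [-0.3, 1.1, -0.0]
grip_width: 0.0175
grasp_force: 15.0
```

>>> jog_arm(motion=[[[0, 0, 0, 0, 0, 0, 0.69], [0, 0, 0, 0, 0, 0, 0.69], [0, 0, 0, 0, 0, 0, 0.69], [0, 0, 0, 0, 0, 0, 0.69]]])

```text
time_s: 18.65
tool_pos: [0.4623, -0.3142, 0.004]
tool_rot: [180.0, 0.0, 50.9]
force: [-0.6, -0.1, -0.8]
grip_width: 0.0261
grasp_force: 0.0
```

>>> jog_arm(motion=[[[0, 0, -0.1, 0, 0, 0, 0.69], [0, 0, -0.3, 0, 0, 0, 0.69], [0, 0, -0.5, 0, 0, 0, 0.5], [0, 0, -0.5, 0, 0, 0, 0.5], [0, 0, -0.5, 0, 0, 0, 0.5]]])

```text
time_s: 19.15
tool_pos: [0.4626, -0.3144, 0.0545]
tool_rot: [179.9, 0.0, 50.9]
force: [0.4, -0.4, -0.2]
grip_width: 0.041
grasp_force: 0.0
```

Run:
```python
from cell import env
from h import *
p,d=env.read_camera('wrist');o=env.get_obs(); print(o['time_s'],o['tool_pos'],o['tool_rot'],plan(o,[.591,-.1764,.055],39.6))
cv2.imwrite('pics/w8.png',p[:,:,::-1][100:400,120:520])
```

```text
19.2 [ 0.4619 -0.3141  0.0536] [-179.9826    0.0159   50.9421] (array([ 1.883,  0.135, -0.014]), np.float64(0.063))
```

View pics/w8.png

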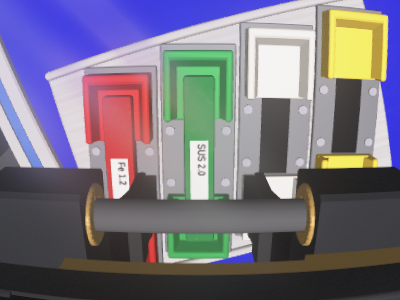

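Green is seated too. Now yellow.

>>> jog_arm(motion=[[[0.2, 0.01, 0, 0, 0, 0, 0.5], [0.45, 0.03, 0, 0, 0, 0, 0.5], [0.7, 0.05, 0, 0, 0, 0, 0.5], [0.94, 0.07, 0, 0, 0, 0, 0.5]]])

```text
time_s: 19.6
tool_pos: [0.5266, -0.2445, 0.0526]
tool_rot: [-179.9, 0.0, 50.9]
force: [0.3, -0.4, 0.4]
grip_width: 0.0433
grasp_force: 0.0
```

>>> jog_arm(motion=[[[0.25, 0.01, 0, 0, 0, 0.02, 0.5], [0.5, 0.03, 0, 0, 0, 0.04, 0.5], [0.75, 0.05, 0, 0, 0, 0.063, 0.5], [0.94, 0.07, 0, 0, 0, 0.063, 0.5], [0.94, 0.07, 0, 0, 0, 0.063, 0.5]]])

```text
time_s: 20.1
tool_pos: [0.5926, -0.1731, 0.0527]
tool_rot: [-179.9, -0.1, 39.9]
force: [-0.5, 1.0, -0.4]
grip_width: 0.0437
grasp_force: 0.0
```

>>> jog_arm(motion=[[[0, 0, 0, 0, 0, 0, 0.5], [0, 0, 0, 0, 0, 0, 0.5], [0, 0, 0, 0, 0, 0, 0.5]]])

```text
time_s: 20.4
tool_pos: [0.5905, -0.1787, 0.0536]
tool_rot: [-180.0, 0.1, 39.5]
force: [0.3, 0.3, 0.2]
grip_width: 0.0433
grasp_force: 0.0
```

Run:
```python
from cell import env
from h import *
wands(env,'yellow'); print(plan(env.get_obs(),[.591,-.1764,-.0175],39.6))
```

```text
t 20.4 pos [ 0.5905 -0.1787  0.0536] rot [-179.9967    0.0664   39.4808] n 3691
box [ 285  169   59   99 3691] far x 0.0548 centre x 0.0023  y at 0 0.0014 angle(tool) -7.10
(array([ 0.016, -0.014,  0.712]), np.float64(-0.0006))
```

>>> jog_arm(motion=[[[0.02, 0, 0.2, 0, 0, 0, 0.5], [0.02, 0, 0.4, 0, 0, 0, 0.5], [0.02, 0, 0.6, 0, 0, 0, 0.5], [0.02, 0, 0.69, 0, 0, 0, 0.5], [0.02, 0, 0.71, 0, 0, 0, 0.5]]])

```text
time_s: 20.95
tool_pos: [0.5919, -0.1761, -0.0183]
tool_rot: [-179.9, 0.1, 39.6]
force: [0.2, -0.5, 0.9]
grip_width: 0.0437
grasp_force: 0.0
```

>>> jog_arm(motion=[[[0, 0, 0, 0, 0, 0, 0.5], [0, 0, 0, 0, 0, 0, 0.9], [0, 0, 0, 0, 0, 0, 0.9], [0, 0, 0, 0, 0, 0, 0.9], [0, 0, 0, 0, 0, 0, 0.9]]])

```text
time_s: 21.45
tool_pos: [0.5934, -0.1758, -0.0167]
tool_rot: [180.0, -0.0, 39.6]
force: [-0.0, 0.2, -0.7]
grip_width: 0.0195
grasp_force: 0.1
```

>>> jog_arm(motion=[[[0, 0, 0, 0, 0, 0, 0.9], [0, 0, 0, 0, 0, 0, 0.9]]])

```text
time_s: 21.65
tool_pos: [0.5933, -0.1757, -0.0168]
tool_rot: [180.0, -0.0, 39.6]
force: [-0.9, -0.9, 2.7]
grip_width: 0.0173
grasp_force: 15.0
```

Run:
```python
from cell import env
from h import *
o=env.get_obs(); print(o['tool_pos'],o['tool_rot'],plan(o,[.553,-.3533,.05],51))
```

```text
[ 0.5933 -0.1757 -0.0168] [179.9759  -0.0078  39.6085] (array([-1.443,  1.111, -0.667]), np.float64(-0.0633))
```

>>> jog_arm(motion=[[[0, 0, -0.1, 0, 0, 0, 0.9], [0, 0, -0.3, 0, 0, 0, 0.9], [0, 0, -0.5, 0, 0, 0, 0.9], [0, 0, -0.7, 0, 0, 0, 0.9], [0, 0, -0.7, 0, 0, 0, 0.9]]])

```text
time_s: 22.15
tool_pos: [0.5956, -0.1763, 0.0565]
tool_rot: [179.7, -0.2, 39.6]
force: [0.9, -0.4, 0.5]
grip_width: 0.0173
grasp_force: 15.0
```

>>> jog_arm(motion=[[[-0.1, 0.08, 0, 0, 0, 0, 0.9], [-0.3, 0.23, 0, 0, 0, 0, 0.9], [-0.5, 0.39, 0, 0, 0, 0, 0.9], [-0.71, 0.55, 0, 0, 0, 0, 0.9]]])

```text
time_s: 22.55
tool_pos: [0.5717, -0.265, 0.0511]
tool_rot: [-179.9, 0.1, 39.6]
force: [0.5, 0.7, -0.6]
grip_width: 0.0177
grasp_force: 15.0
```

>>> jog_arm(motion=[[[-0.2, 0.15, 0, 0, 0, -0.02, 0.9], [-0.4, 0.3, 0, 0, 0, -0.04, 0.9], [-0.6, 0.46, 0, 0, 0, -0.063, 0.9], [-0.71, 0.55, 0, 0, 0, -0.063, 0.9], [-0.71, 0.55, 0, 0, 0, -0.063, 0.9]]])

```text
time_s: 23.05
tool_pos: [0.5514, -0.3544, 0.0514]
tool_rot: [-179.9, 0.1, 50.6]
force: [-0.3, -0.1, 0.2]
grip_width: 0.0174
grasp_force: 15.0
```

>>> jog_arm(motion=[[[0, 0, 0, 0, 0, 0, 0.9], [0, 0, 0, 0, 0, 0, 0.9], [0, 0, 0, 0, 0, 0, 0.9]]])

```text
time_s: 23.35
tool_pos: [0.5546, -0.3491, 0.0529]
tool_rot: [-180.0, -0.0, 51.1]
force: [-0.1, -0.3, -1.4]
grip_width: 0.0176
grasp_force: 15.0
```

Run:
```python
from cell import env
from h import *
o=env.get_obs(); print(o['tool_pos'],o['tool_rot'],plan(o,[.5543,-.3517,.0042],51))
```

```text
[ 0.5546 -0.3491  0.0529] [-179.9876   -0.0361   51.0746] (array([-0.023,  0.014,  0.487]), np.float64(0.0004))
```

>>> jog_arm(motion=[[[-0.01, 0.01, 0.1, 0, 0, 0, 0.9], [-0.01, 0.01, 0.2, 0, 0, 0, 0.9], [-0.01, 0.01, 0.3, 0, 0, 0, 0.9], [-0.01, 0.01, 0.37, 0, 0, 0, 0.9], [-0.01, 0.01, 0.37, 0, 0, 0, 0.9]]])

```text
time_s: 23.85
tool_pos: [0.5528, -0.3517, 0.0138]
tool_rot: [-179.8, 0.0, 50.9]
force: [-0.8, 0.4, 0.5]
grip_width: 0.0176
grasp_force: 15.0
```

Run:
```python
from cell import env
from h import *
o=env.get_obs(); print(o['tool_pos'],o['tool_rot'],plan(o,[.5543,-.3517,.0042],51))
```

```text
[ 0.5528 -0.3517  0.0138] [-179.8197    0.0184   50.9478] (array([0.01 , 0.012, 0.096]), np.float64(-0.0003))
```

Well within the pocket tolerance. I'll lower the rest, release, and move on towards white.

>>> jog_arm(motion=[[[0, 0, 0.03, 0, 0, 0, 0.9], [0, 0, 0.06, 0, 0, 0, 0.9], [0, 0, 0.09, 0, 0, 0, 0.9], [0, 0, 0.11, 0, 0, 0, 0.9], [0, 0, 0.11, 0, 0, 0, 0.9]]])

```text
time_s: 24.35
tool_pos: [0.5537, -0.3524, 0.0046]
tool_rot: [-180.0, 0.0, 50.9]
force: [-0.2, -0.7, -0.5]
grip_width: 0.0175
grasp_force: 15.0
```

>>> jog_arm(motion=[[[0, 0, 0, 0, 0, 0, 0.69], [0, 0, 0, 0, 0, 0, 0.69], [0, 0, 0, 0, 0, 0, 0.69], [0, 0, 0, 0, 0, 0, 0.69]]])

```text
time_s: 24.75
tool_pos: [0.5541, -0.3524, 0.005]
tool_rot: [180.0, 0.0, 50.9]
force: [0.3, 0.9, -0.2]
grip_width: 0.0267
grasp_force: 0.0
```

>>> jog_arm(motion=[[[0, 0, -0.1, 0, 0, 0, 0.69], [0, 0, -0.3, 0, 0, 0, 0.69], [0, 0, -0.5, 0, 0, 0, 0.5], [0, 0, -0.5, 0, 0, 0, 0.5], [0, 0, -0.5, 0, 0, 0, 0.5]]])

```text
time_s: 25.25
tool_pos: [0.5543, -0.3527, 0.0557]
tool_rot: [179.9, 0.0, 50.9]
force: [0.8, -0.4, -0.4]
grip_width: 0.0409
grasp_force: 0.0
```

Run:
```python
from cell import env
from h import *
p,d=env.read_camera('wrist');o=env.get_obs(); print(o['time_s'],o['tool_pos'],o['tool_rot'],plan(o,[.5085,-.1385,.055],50))
cv2.imwrite('pics/w9.png',p[:,:,::-1][100:400,120:520])
```

```text
25.3 [ 0.5536 -0.3523  0.0546] [-179.9808    0.0176   50.9478] (array([ 1.376, -1.698, -0.004]), np.float64(0.0053))
```

View pics/w9.png

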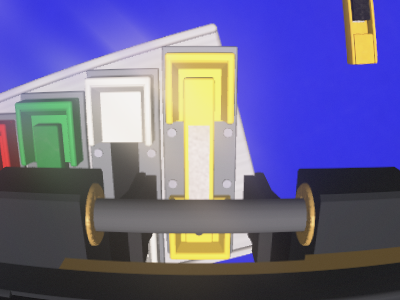

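Yellow is seated, label up. Now white.

>>> jog_arm(motion=[[[0.15, -0.2, 0, 0, 0, 0, 0.5], [0.33, -0.42, 0, 0, 0, 0, 0.5], [0.51, -0.64, 0, 0, 0, 0, 0.5], [0.69, -0.85, 0, 0, 0, 0, 0.5]]])

```text
time_s: 25.7
tool_pos: [0.5301, -0.2438, 0.0535]
tool_rot: [-179.9, 0.0, 50.9]
force: [-0.1, 1.5, 0.4]
grip_width: 0.0436
grasp_force: 0.0
```

>>> jog_arm(motion=[[[0.18, -0.22, 0, 0, 0, 0, 0.5], [0.36, -0.44, 0, 0, 0, 0, 0.5], [0.54, -0.66, 0, 0, 0, 0.005, 0.5], [0.69, -0.85, 0, 0, 0, 0.005, 0.5], [0.69, -0.85, 0, 0, 0, 0.005, 0.5]]])

```text
time_s: 26.2
tool_pos: [0.5075, -0.1337, 0.0538]
tool_rot: [-179.8, 0.0, 50.4]
force: [0.7, 0.7, -0.2]
grip_width: 0.0433
grasp_force: 0.0
```

>>> jog_arm(motion=[[[0, 0, 0, 0, 0, 0, 0.5], [0, 0, 0, 0, 0, 0, 0.5], [0, 0, 0, 0, 0, 0, 0.5], [0, 0, 0, 0, 0, 0, 0.5]]])

```text
time_s: 26.6
tool_pos: [0.5088, -0.1391, 0.0546]
tool_rot: [-180.0, 0.0, 50.0]
force: [0.2, 0.5, 0.5]
grip_width: 0.0436
grasp_force: 0.0
```

Run:
```python
from cell import env
from h import *
wands(env,'white'); print(plan(env.get_obs(),[.5085,-.1385,-.0175],50))
```

```text
t 26.6 pos [ 0.5088 -0.1391  0.0546] rot [-179.9864    0.0075   49.9545] n 2814
box [ 304  172   30   96 2814] far x 0.0527 centre x 0.0002  y at 0 -0.0001 angle(tool) 0.11
(array([ 0.001, -0.005,  0.722]), np.float64(-0.0001))
```

>>> jog_arm(motion=[[[0, 0, 0.2, 0, 0, 0, 0.5], [0, 0, 0.4, 0, 0, 0, 0.5], [0, 0, 0.6, 0, 0, 0, 0.5], [0, 0, 0.69, 0, 0, 0, 0.5], [0, 0, 0.72, 0, 0, 0, 0.5]]])

```text
time_s: 27.15
tool_pos: [0.5081, -0.1381, -0.0181]
tool_rot: [-179.9, 0.0, 50.0]
force: [0.6, -0.4, 1.2]
grip_width: 0.0434
grasp_force: 0.0
```

>>> jog_arm(motion=[[[0, 0, 0, 0, 0, 0, 0.5], [0, 0, 0, 0, 0, 0, 0.9], [0, 0, 0, 0, 0, 0, 0.9], [0, 0, 0, 0, 0, 0, 0.9], [0, 0, 0, 0, 0, 0, 0.9]]])

```text
time_s: 27.65
tool_pos: [0.5092, -0.1383, -0.0167]
tool_rot: [180.0, -0.0, 50.0]
force: [0.1, -0.1, 0.4]
grip_width: 0.0195
grasp_force: 0.0
```

>>> jog_arm(motion=[[[0, 0, 0, 0, 0, 0, 0.9], [0, 0, 0, 0, 0, 0, 0.9]]])

```text
time_s: 27.85
tool_pos: [0.5091, -0.1382, -0.0168]
tool_rot: [180.0, 0.0, 50.0]
force: [-0.6, -0.6, 3.9]
grip_width: 0.0177
grasp_force: 15.0
```

Run:
```python
from cell import env
from h import *
o=env.get_obs(); print(o['tool_pos'],o['tool_rot'],plan(o,[.508,-.333,.053],51))
```

```text
[ 0.5091 -0.1382 -0.0168] [179.9692   0.0008  50.0493] (array([-1.5  ,  1.242, -0.697]), np.float64(-0.0053))
```

>>> jog_arm(motion=[[[0, 0, -0.1, 0, 0, 0, 0.9], [0, 0, -0.3, 0, 0, 0, 0.9], [0, 0, -0.5, 0, 0, 0, 0.9], [0, 0, -0.7, 0, 0, 0, 0.9], [0, 0, -0.7, 0, 0, 0, 0.9]]])

```text
time_s: 28.35
tool_pos: [0.5113, -0.1387, 0.0561]
tool_rot: [179.7, -0.1, 50.0]
force: [1.2, -0.3, 0.5]
grip_width: 0.0174
grasp_force: 15.0
```

>>> jog_arm(motion=[[[-0.1, 0.08, 0, 0, 0, 0, 0.9], [-0.3, 0.25, 0, 0, 0, 0, 0.9], [-0.52, 0.43, 0, 0, 0, 0, 0.9], [-0.75, 0.62, 0, 0, 0, 0, 0.9]]])

```text
time_s: 28.75
tool_pos: [0.507, -0.2369, 0.0515]
tool_rot: [-179.9, 0.1, 50.1]
force: [-0.2, 0.2, 0.1]
grip_width: 0.0173
grasp_force: 15.0
```

>>> jog_arm(motion=[[[-0.2, 0.17, 0, 0, 0, 0, 0.9], [-0.4, 0.33, 0, 0, 0, -0.003, 0.9], [-0.6, 0.5, 0, 0, 0, -0.005, 0.9], [-0.75, 0.62, 0, 0, 0, -0.005, 0.9], [-0.75, 0.62, 0, 0, 0, -0.005, 0.9]]])

```text
time_s: 29.25
tool_pos: [0.5055, -0.3368, 0.0515]
tool_rot: [-179.9, 0.1, 50.6]
force: [-0.2, -0.1, 0.2]
grip_width: 0.0178
grasp_force: 15.0
```

>>> jog_arm(motion=[[[0, 0, 0.1, 0, 0, 0, 0.9], [0, 0, 0.2, 0, 0, 0, 0.9], [0, 0, 0.2, 0, 0, 0, 0.9], [0, 0, 0.2, 0, 0, 0, 0.9], [0, 0, 0.2, 0, 0, 0, 0.9]]])

```text
time_s: 29.75
tool_pos: [0.508, -0.3322, 0.0331]
tool_rot: [180.0, -0.0, 51.0]
force: [-0.7, -0.5, 0.2]
grip_width: 0.0177
grasp_force: 15.0
```

Run:
```python
from cell import env
from h import *
o=env.get_obs(); print(o['tool_pos'],o['tool_rot'],plan(o,[.508,-.333,.0045],51))
```

```text
[ 0.508  -0.3322  0.0331] [179.9797  -0.0038  51.0072] (array([-0.007,  0.005,  0.286]), np.float64(0.0))
```

>>> jog_arm(motion=[[[0, 0, 0.1, 0, 0, 0, 0.9], [0, 0, 0.18, 0, 0, 0, 0.9], [0, 0, 0.23, 0, 0, 0, 0.9], [0, 0, 0.28, 0, 0, 0, 0.9], [0, 0, 0.28, 0, 0, 0, 0.9]]])

```text
time_s: 30.25
tool_pos: [0.5071, -0.3325, 0.0039]
tool_rot: [-179.9, 0.0, 50.9]
force: [-0.4, 0.3, 0.1]
grip_width: 0.0175
grasp_force: 15.0
```

>>> jog_arm(motion=[[[0, 0, 0, 0, 0, 0, 0.9], [0, 0, 0, 0, 0, 0, 0.7], [0, 0, 0, 0, 0, 0, 0.7], [0, 0, 0, 0, 0, 0, 0.7], [0, 0, 0, 0, 0, 0, 0.7]]])

```text
time_s: 30.75
tool_pos: [0.5077, -0.3328, 0.0051]
tool_rot: [180.0, 0.0, 50.9]
force: [-1.2, -0.2, 0.4]
grip_width: 0.0258
grasp_force: 0.0
```

>>> jog_arm(motion=[[[0, 0, -0.1, 0, 0, 0, 0.7], [0, 0, -0.3, 0, 0, 0, 0.7], [0, 0, -0.5, 0, 0, 0, 0.6], [0, 0, -0.75, 0, 0, 0, 0.5], [0, 0, -1, 0, 0, 0, 0.5]]])

```text
time_s: 31.25
tool_pos: [0.5076, -0.3327, 0.1065]
tool_rot: [180.0, 0.0, 51.0]
force: [-0.5, -0.8, 0.3]
grip_width: 0.0406
grasp_force: 0.0
```

>>> jog_arm(motion=[[[-0.1, 0, -0.25, 0, 0, 0, 0.5], [-0.2, 0, -0.5, 0, 0, 0, 0.5], [-0.3, 0, -0.75, 0, 0, 0, 0.5], [-0.4, 0, -1, 0, 0, 0, 0.5], [-0.4, 0, -1, 0, 0, 0, 0.5]]])

```text
time_s: 31.75
tool_pos: [0.4833, -0.3667, 0.2099]
tool_rot: [179.5, 0.1, 50.8]
force: [0.5, -1.1, 0.2]
grip_width: 0.0435
grasp_force: 0.0
```

Run:
```python
from cell import env
from h import *
p,d=env.read_camera('wrist');o=env.get_obs(); print(o['time_s'],o['tool_pos'],o['tool_rot'],o['force'])
a=cv2.resize(p[90:330,230:500],None,fx=2.6,fy=2.5,interpolation=cv2.INTER_CUBIC)
cv2.imwrite('pics/w10.png',a[:,:,::-1])
```

```text
31.8 [ 0.483  -0.3652  0.2076] [179.7287   0.0194  50.8587] [0.1684 0.0375 0.229 ]
```

View pics/w10.png

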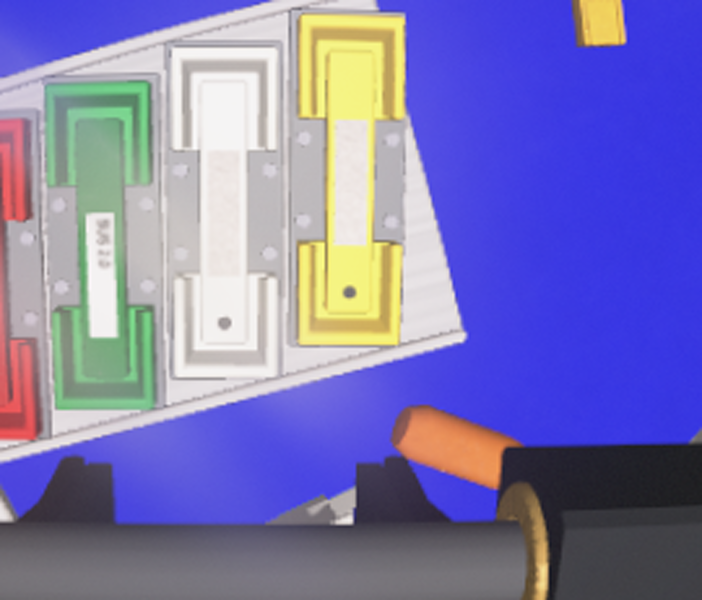

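All of green, white and yellow lie inside their pockets, label up. I'll check both ends of each wand for height with depth (29 mm expected), and check that the cutter and marker are unmoved.

Run:
```python
from cell import env
from h import *
o=env.get_obs(); p,d=env.read_camera('wrist')
i=env.camera_info('wrist');K=i['camera_matrix'];M=np.array(i['mount'])
def W(u,v):
    w=np.array([u,v])-K[:2,2]; r=np.hypot(*w); q=np.r_[w/r*np.tan(r/K[0,0]),1]*np.median(d[v-1:v+2,u-1:u+2])
    return rot(o['tool_rot'])@(M[:3,:3]@q+M[:3,3])+o['tool_pos']
for n,a in {'white':[(315,128),(315,215)],'green':[(268,148),(270,232)],'yellow':[(365,118),(365,214)],'red':[(226,160),(227,190),(228,245)]}.items(): print(n,[(W(*q),p[q[1],q[0]]) for q in a])
```

```text
white [(array([ 0.5363, -0.2953,  0.0304]), array([245, 244, 243], dtype=uint8)), (array([ 0.4821, -0.3616,  0.03  ]), array([242, 240, 238], dtype=uint8))]
green [(array([ 0.4889, -0.2811,  0.03  ]), array([134, 170, 145], dtype=uint8)), (array([ 0.436 , -0.3463,  0.0297]), array([122, 168, 128], dtype=uint8))]
yellow [(array([ 0.5804, -0.3177,  0.0305]), array([245, 243, 132], dtype=uint8)), (array([ 0.5214, -0.3921,  0.0307]), array([245, 243, 129], dtype=uint8))]
red [(array([ 0.4493, -0.2625,  0.0298]), array([213,  82,  92], dtype=uint8)), (array([ 0.4305, -0.2859,  0.0306]), array([233, 202, 205], dtype=uint8)), (array([ 0.3931, -0.3287,  0.0301]), array([215,  89,  91], dtype=uint8))]
```

All four tops sit level at about 30 mm at both ends, so they're seated. Handing in.

```bash
python3 -c "
from cell import env
print(env.sign_off())"
```

```text
the job is handed in; nothing more can be done
None
```

All four wands are back in their own colour cradles, label up and fully down (tops level at about 30 mm at both ends); I handed in at about 32 s, and the arm never handled the box cutter or marker, though I did not re-measure their positions.

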